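Open the push-and-turn bottle in its bench cradle

TASK

Open the amber bottle that is locked in the bench cradle: turn the black clamp knob counter-clockwise to its stop to free the keeper, slide the keeper along its rail all the way to the far end so that its disc no longer covers the cap, then press the white safety cap down, twist it counter-clockwise while it is pressed, and lift it off. Finish while still holding the cap in the gripper, level and straight above the bottle, with its lower rim about 6 cm above the spout (it must not be put down or let go). Leave the cup, the teapot lid and the clay lump where they are.

Things in the scene. Friction and masses are not known exactly. Their poses are not given: they have to be found in the camera images.
- cradle: Fixed plywood base, 250x185x12 mm, holding the amber bottle (fixed; 84 mm wide up to 70 mm, then narrowing to a spout). Origin on the table under the bottle's axis, z up, x = the way the keeper slides free (away from the robot, within 20 degrees of straight ahead). The keeper's rail is parallel to x at y = -90 mm, top 112 mm up; a stop pin beside it (x 18, y -108 mm) reaches 157 mm up.
- spout_top (a point): Centre of the top of the bottle's spout (the sprung white liner inside the cap), 128 mm above the table, on the bottle's axis; axes like the cradle's.
- liner (a joint): Travel (m) of the sprung white liner under the cap: 0 with the cap locked on, grows as the cap is pressed down (bottoms out at about 0.008), -0.003 with the cap off. The spring pushes the cap up with about 6 N when locked and 10 N when fully pressed.
- cap: White ribbed cap, loose, 48 mm wide, 36 mm high. Origin at the centre of its lower rim, z up; locked it is 96 mm up (top 132) and x (blue mark) is along the cradle's x. It turns only while pressed down 5 mm or more (bottoms at 8) and counter-clockwise from above; free after 0.9 rad (best 1.0 to 1.3; past 2.2 caught again), then lifts straight off: clear of the ledges 10 mm up, of the spout 35.
- keeper (a joint): Position (m) of the grey keeper along the cradle's +x: 0 = its disc is over the cap, 0.11 = far end, cap clear. Slides at about 1.5 N once the clamp is loose; else the clamp's steel tongue blocks it at the stop pin. It is a 50x24x34 mm block on the rail that carries the clamp knob and an arm with the disc.
- keeper_disc (a point): Top centre of the keeper's disc (60 mm diameter, 8 mm thick, underside with a rubber pad 3.5 mm above the cap), 146 mm above the table, 90 mm in the cradle's +y direction from the knob's axis.
- clamp (a joint): Angle (rad) of the black clamp knob on the keeper, grows counter-clockwise seen from above: 0 = clamped, 1.35 = stop, loose. Starts between 0 and 0.15. It stays where it is left and turns with about 0.05 N m.
- clamp_grip (a point): Centre of the clamp knob's grip bar, on its vertical axis, 171 mm up. The upright bar is 44 mm long, 12 wide, 26 high (z 158 to 184 mm, a 38 mm collar under it). It lies along this point's x axis turned by -45 degrees about z: at joint value 0 it points 45 degrees to the right of the cradle's x. The knob rides on the keeper, which can be pushed along by it.
- slip_cup: Bystander: small grey-brown cup, 65 mm wide, 47 mm high, origin at the centre of its underside.
- teapot_lid: Bystander: dark teapot lid with knob, 80 mm wide, 34 mm high, origin at the centre of its underside.
- clay_lump: Bystander: brown lump of clay, 59 x 63 x 38 mm, origin at the centre of its underside.
Things that resemble listed ones, but are neither listed nor needed, are in the scene too. What is shaped like the cap but red or yellow is not meant.

How it is judged:
On the way, in this order (a step that is already met when the one before it is completed fails the run):
1. the clamp knob is turned loose (past 1.0 rad) before the keeper has moved (value of joint clamp above 1 rad and value of joint keeper below 0.02 m), for 0.1 s.
2. the keeper is slid to the far end (past 0.10 m) (value of joint keeper above 0.1 m), for 0.1 s.
3. the cap is pressed down against its spring (liner 4 mm or more) (value of joint liner above 0.004 m), for 0.05 s.
At the end, for the whole second after the job is handed in: The clamp knob is loose (past 0.9 rad), the keeper at the far end of its rail (past 95 mm), and the cap is held still in the gripper with its lower rim 30 to 150 mm above the spout top, within 30 mm of the bottle's axis, within 0.3 rad of level, touching nothing of the bottle or the cradle (value of joint clamp above 0.9 rad and value of joint keeper above 0.095 m and z of cap in the frame of spout_top between 0.03 and 0.15 m and horizontal distance between cap and spout_top below 0.03 m and angle between cap's own z axis and vertical below 0.3 rad and contact force between the fingers and cap above 1 N and contact force between cap and cradle below 0.2 N and linear speed of cap below 0.03 m/s); the arm keeps its last pose, push and grip.
It fails at once if a bystander (cup, teapot lid, clay lump) is moved by more than 30 mm (distance of any of slip_cup, teapot_lid, clay_lump from where it was at the start of the episode above 0.03 m).
It also fails if it takes over 48 s, if anything falls off the work surface, if the arm or the gripper's body presses on something with over 40 N, if the wrist force passes 120 N, or if a joint passes its speed limit or range.

ROBOT

A 7-joint arm with a two-finger parallel gripper is mounted at the origin on a cart in front of the work surface, level with it; the furniture and walls round the work are solid. World frame = base frame: x ahead of the robot, y to its left, z up, the work surface at z = 0. Lengths are in m, angles in rad, forces in N, time in s.
With the tool pointing down it reaches from about 0.4 to 0.875 m from the base axis. Payload 4.4 kg.
Tool frame: the origin (TCP) lies on the front face of the gripper's body, between the roots of the fingers; the fingertips stand 73 mm ahead of it and the grasp point (between the pads) lies 54 mm ahead of it; z points along the fingers, y is the direction in which the jaws open and shut (so a half turn about z gives the same grasp; the last joint's range is limited). The gripper opens to 85 mm and grips with 20 to 120 N. Pads are 22 mm wide; open, the fingers measure 114 mm over their backs; the gripper's body (76 mm by 85 mm) begins 54 mm behind the grasp point. The pads swing forward as they close: fully open they stand 13 mm farther back than shut.
Start: joints at [-1.185, 0.628, 0.038, 1.517, -0.027, 0.996, -0.02], TCP at [0.284, 0.585, 0.304] pointing down, gripper open.
Joint ranges: [-3.06, 3.06], [-0.37, 2.12], [-1.25, 1.32], [0.18, 2.47], [-1.1, 4.24], [0.23, 1.98], [-2.94, 2.94]. Speed limits (rad/s): [2.57, 2.57, 3.14, 3.14, 3.14, 3.14, 3.14].

INTERFACE

Orientations are given as a unit quaternion [w, x, y, z].
In Python, from station import r, cams gives the robot as it stands.
- The arm moves only by the tool send_rows, never from a script. Its argument "deltas" is a list of rows, each an object with "delta_rot": the turn, a rotation vector about the world's x, y, z in degrees, a list of three; "xyz": the shift along the world's x, y, z in cm, a list of three; "hand": the finger opening in cm, from 0 to 8.54. In form: [{"delta_rot": [wx, wy, wz], "xyz": [tx, ty, tz], "hand": hand}, ...]. A call has 1 to 5 rows; each row shifts and turns the commanded pose from where the row before left it; what a row does not reach is not made up. A row lasts 1/10 s, in which the tool goes at most 50 mm and 8.59 degrees, less where a joint would pass 70% of its speed; a pose out of reach is approached as far as the arm can. A call is refused whole if a number of a shift passes 5 or a number of a turn 8.59, either way. A call with a gripper value outside its range is refused whole. The fingers move at their own pace and stop on an object; "force" is the grip in N (left out, the last holds). Time passes only in rows, so rows that do not move let the fingers close. It gives the time, the measured TCP pose, the force and the opening at its end, in the units of the state.
- r.state(): the state, without advancing time (a new reading comes with each control period).
- cams.capture(name): name is "scene" or "side" or "wrist"; returns the picture (420x560x3 uint8, red, green, blue); there is no depth.
- cams.camera_info(name): a dict with "camera_matrix" (3x3 intrinsics, pixels), "pose" (4x4, takes a point from camera to world coordinates). Camera axes: x right, y down, z forward; pixel columns grow to the right and rows downward; lengths in m; the calibration is good to about 2 mm. A picture is of the moment at which its call begins: read the wrist's pose just before it. camera_info takes no time and is no camera call; for the wrist camera it gives the pose at the moment of the call.
- r.sign_off(): hands the job in, once; it reports no verdict.
The state is a dict: "clock": time; "joints": joint angles; "qd": joint speeds; "joint_torque": joint torques, N m; "ee_pos": TCP position; "tcp_rot": TCP orientation; "contact_force": force on the tool from outside, world axes, zero at the start; "wrist_torque": the same for the moment, N m; "grip_width": finger opening in m.
Only numpy, scipy, OpenCV 4.12 (cv2) and the standard library are available. Lean on these libraries where they do the work, as an engineer would, in place of code of your own. Each camera call takes 0.05 s, during which the arm holds its last target.

## Working session

There is one attempt and no reset: what is moved stays moved. The work goes in short steps, Python scripts to look and compute and a tool call to move; the robot and the scene stay as the last step left them, time stands still between calls to the robot, and variables do not carry over. Pictures are saved under pics/ and viewed, and the job is handed in when it is done.

Besides the shell and the picture viewer there is one more tool, called after "Request:" as name(argument=value, ...) on one line, values as JSON. send_rows: Moves the arm, as the interface text tells. Its arguments: {"type":"object","properties":{"deltas":{"type":"array"},"force":{"type":"number"}},"required":["deltas"]}

```bash
mkdir -p pics; ls; python3 - <<'E'
from station import r,cams
import cv2,numpy as np
for n in ["scene","side","wrist"]:
    i=cams.camera_info(n);im=cams.capture(n)
    cv2.imwrite(f"pics/{n}0.png",im[:,:,::-1]);print(n,np.round(i["camera_matrix"],1).tolist(),np.round(i["pose"],3).tolist())
print(r.state())
E
```

```text
pics
scene [[467.1, 0.0, 274.9], [0.0, 467.1, 211.3], [0.0, 0.0, 1.0]] [[-0.425, -0.425, 0.799, -0.389], [-0.905, 0.196, -0.378, 0.513], [0.004, -0.884, -0.468, 0.665], [0.0, 0.0, 0.0, 1.0]]
side [[380.5, 0.0, 281.3], [0.0, 380.5, 208.9], [0.0, 0.0, 1.0]] [[0.961, -0.185, 0.206, 0.385], [-0.276, -0.579, 0.768, -0.575], [-0.022, -0.794, -0.607, 0.629], [0.0, 0.0, 0.0, 1.0]]
wrist [[335.0, 0.0, 278.1], [0.0, 335.0, 214.7], [0.0, 0.0, 1.0]] [[0.436, 0.855, 0.279, 0.211], [0.9, -0.414, -0.138, 0.621], [-0.003, 0.312, -0.95, 0.374], [0.0, 0.0, 0.0, 1.0]]
{'clock': 0.15, 'joints': array([-1.18479018,  0.62912138,  0.03844331,  1.51814947, -0.02698138,
        0.996262  , -0.02001637]), 'qd': array([-0.00065797, -0.00179814, -0.00058593, -0.00212314, -0.00015279,
       -0.00020575, -0.0003645 ]), 'joint_torque': array([ 1.75155943e-03, -5.63795543e+01,  1.22764695e+00, -1.93650377e+01,
        1.10646404e-02,  7.39678333e-03, -3.55062889e-05]), 'ee_pos': array([0.283597  , 0.58446557, 0.30320455]), 'tcp_rot': array([-1.50278595e-04,  2.23987683e-01,  9.74591715e-01, -6.95175792e-04]), 'contact_force': array([-0.33150084,  0.38937704,  0.42564141]), 'wrist_torque': array([-0.0369232 , -0.04979639, -0.02939274]), 'grip_width': 0.08559575727514318}
```

View pics/scene0.png

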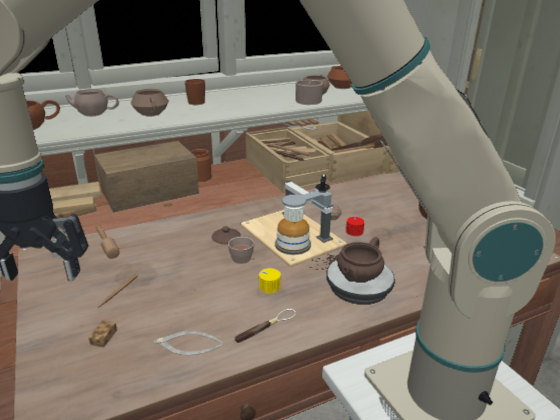

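View pics/side0.png

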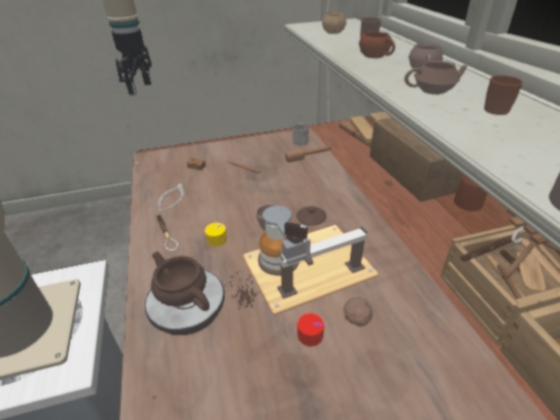

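View pics/wrist0.png

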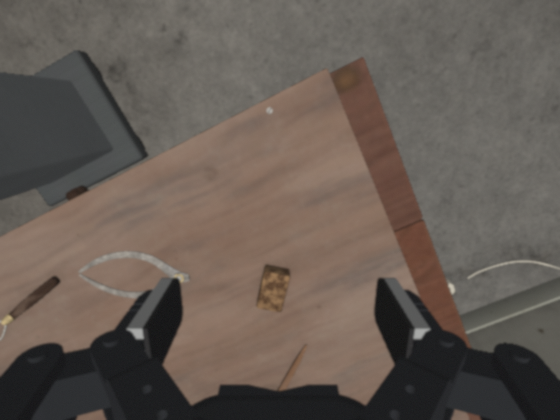

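The scene view shows the cradle at about (293,235), with the capped bottle, disc (293,202) and black knob (322,187). The cup is at (240,250), the lid at (225,234) and the clay lump at (333,212). The red cap (355,226) and the yellow one (270,281) are decoys. Next I'll enlarge the cradle area.

```bash
python3 - <<'E'
import cv2,numpy as np
a=cv2.imread("pics/scene0.png")[165:275,215:375];b=cv2.imread("pics/side0.png")[195:325,235:395]
cv2.imwrite("pics/sc1.png",cv2.resize(a,None,fx=5,fy=5,interpolation=cv2.INTER_CUBIC))
cv2.imwrite("pics/si1.png",cv2.resize(b,None,fx=4.6,fy=4.6,interpolation=cv2.INTER_CUBIC))
E
```

```text
(no output)
```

View pics/sc1.png

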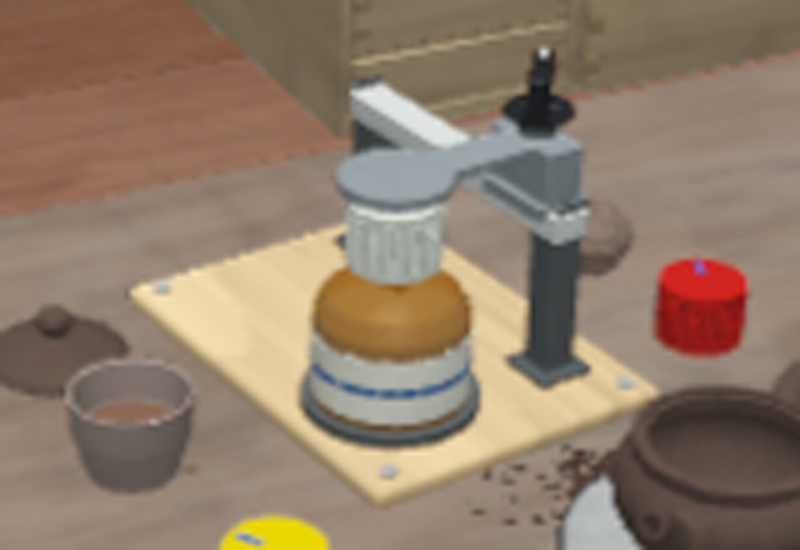

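View pics/si1.png

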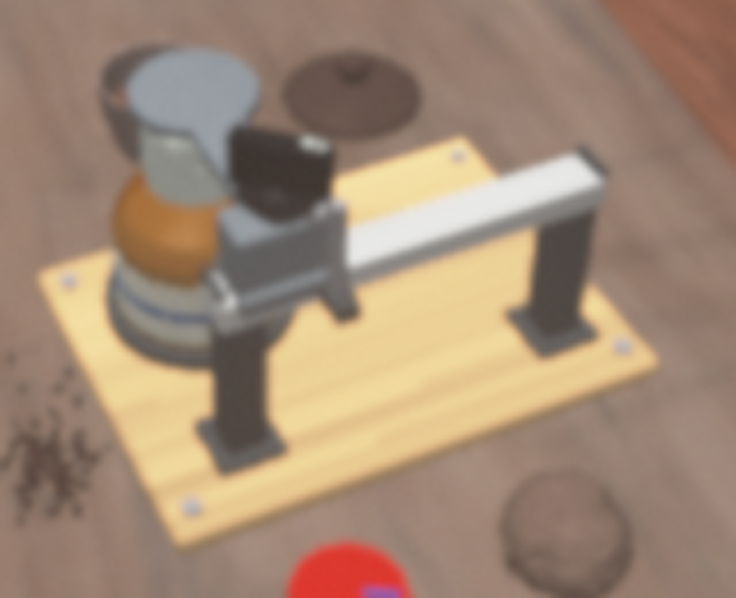

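Measuring from both views: disc centre, rail ends, knob top and the base corners on the board.

```bash
cat > h.py <<'E'
from station import r,cams
import cv2,numpy as np
from scipy.spatial.transform import Rotation as R
def ray(info,uv):
    K=np.array(info["camera_matrix"]);P=np.array(info["pose"])
    d=P[:3,:3]@np.linalg.inv(K)@[*uv,1];return P[:3,3],d/np.linalg.norm(d)
def tri(obs):
    A=np.zeros((3,3));b=np.zeros(3)
    for i,uv in obs:
        o,d=ray(i,uv);M=np.eye(3)-np.outer(d,d);A+=M;b+=M@o
    p=np.linalg.solve(A,b)
    e=[np.linalg.norm((np.eye(3)-np.outer(d,d))@(p-o)) for o,d in [ray(i,u) for i,u in obs]]
    return p,np.array(e)
def onz(i,uv,z):
    o,d=ray(i,uv);return o+d*(z-o[2])/d[2]
def proj(i,p):
    P=np.array(i["pose"]);c=P[:3,:3].T@(np.array(p)-P[:3,3]);q=np.array(i["camera_matrix"])@c;return q[:2]/q[2]
def grab(n,f):
    i=cams.camera_info(n);im=cams.capture(n)[:,:,::-1].copy();cv2.imwrite(f"pics/{f}.png",im)
    np.savez(f"pics/{f}.npz",camera_matrix=i["camera_matrix"],pose=i["pose"]);return i,im
E
python3 - <<'E'
from h import *
np.set_printoptions(precision=4,suppress=True)
s=cams.camera_info("scene");d=cams.camera_info("side")
S=lambda u,v:(s,(215+u/5,165+v/5)); D=lambda u,v:(d,(235+u/4.6,195+v/4.6))
for n,a,b in [("disc",(397,178),(194,90)),("railfar",(372,86),(590,158)),("knobtop",(541,62),(283,140)),
 ("cnrfar-left",(132,292),(465,138)),("cnrnearleft",(380,503),(40,277)),("cnr nearright",(658,390),(183,545))]:
    print(n,*tri([S(*a),D(*b)]))
for n,a,z in [("FL",(465,138),.012),("NL",(40,274),.012),("NR",(180,540),.012),("FR",(658,357),.012)]:
    print(n,onz(*D(*a),z))
for n,a,z in [("FL",(132,292),.012),("NL",(380,500),.012),("NR",(658,385),.012),("disc",(397,178),.146)]:
    print("sc",n,onz(*S(*a),z))
print("cup",onz(*D(140,100),.04),"clay",onz(*D(565,540),.015),"lid",onz(*D(352,95),.01))
E
```

```text
disc [0.5356 0.0226 0.1421] [0.0009 0.0009]
railfar [ 0.6994 -0.0456  0.1136] [0.0025 0.0025]
knobtop [ 0.5492 -0.0671  0.1823] [0.0003 0.0003]
cnrfar-left [0.708  0.1013 0.0074] [0.0015 0.0015]
cnrnearleft [0.4623 0.0668 0.005 ] [0.0016 0.0016]
cnr nearright [ 0.489  -0.114   0.0075] [0.0002 0.0002]
FL [0.7071 0.0981 0.012 ]
NL [0.463  0.0633 0.012 ]
NR [ 0.4879 -0.1143  0.012 ]
FR [ 0.7315 -0.079   0.012 ]
sc FL [0.6978 0.1043 0.012 ]
sc NL [0.4533 0.0703 0.012 ]
sc NR [ 0.487  -0.1125  0.012 ]
sc disc [0.5269 0.0265 0.146 ]
cup [0.538  0.1499 0.04  ] clay [ 0.6435 -0.1643  0.015 ] lid [0.6619 0.1548 0.01  ]
```

The views agree. The cradle's yaw is about 8°, the bottle axis is near (0.536, 0.023) and the knob is at (0.549, -0.067) with its top at 0.182. I'm moving the wrist camera above the knob.

Request:
send_rows(deltas=[{"delta_rot": [0, 0, 0], "xyz": [1.9, -4.6, 0.5], "hand": 8.5}, {"delta_rot": [0, 0, 0], "xyz": [1.9, -4.6, 0.5], "hand": 8.5}, {"delta_rot": [0, 0, 0], "xyz": [1.9, -4.6, 0.5], "hand": 8.5}, {"delta_rot": [0, 0, 0], "xyz": [1.9, -4.6, 0.5], "hand": 8.5}, {"delta_rot": [0, 0, 0], "xyz": [1.9, -4.6, 0.5], "hand": 8.5}])

```text
clock: 0.65
ee_pos: [0.3791, 0.3529, 0.329]
tcp_rot: [-0.0, 0.224, 0.975, -0.0]
contact_force: [0.9, -0.5, 0.6]
grip_width: 0.0854
```

Request:
send_rows(deltas=[{"delta_rot": [0, 0, 0], "xyz": [1.9, -4.6, 0.5], "hand": 8.5}, {"delta_rot": [0, 0, 0], "xyz": [1.9, -4.6, 0.5], "hand": 8.5}, {"delta_rot": [0, 0, 0], "xyz": [1.9, -4.6, 0], "hand": 8.5}, {"delta_rot": [0, 0, 0], "xyz": [1.9, -4.6, 0], "hand": 8.5}, {"delta_rot": [0, 0, 0], "xyz": [1.9, -4.6, 0], "hand": 8.5}])

```text
clock: 1.15
ee_pos: [0.474, 0.123, 0.339]
tcp_rot: [0.0, 0.224, 0.975, 0.0]
contact_force: [1.0, 0.6, 0.2]
grip_width: 0.0848
```

Request:
send_rows(deltas=[{"delta_rot": [0, 0, 0], "xyz": [1.9, -4.6, 0], "hand": 8.5}, {"delta_rot": [0, 0, 0], "xyz": [1.9, -3, 0], "hand": 8.5}, {"delta_rot": [0, 0, 0], "xyz": [0, 0, 0], "hand": 8.5}])

```text
clock: 1.45
ee_pos: [0.5138, 0.043, 0.3389]
tcp_rot: [0.001, 0.228, 0.974, -0.001]
contact_force: [-0.6, 0.6, -0.9]
grip_width: 0.085
```

```bash
python3 -c "
from h import *
grab('wrist','w1');s=r.state();print(s['clock'],s['ee_pos'],s['tcp_rot'],s['joints'],s['contact_force'])"
```

```text
1.5 [0.51239355 0.04626911 0.33866846] [ 8.54999633e-05  2.26676280e-01  9.73970053e-01 -4.39004505e-04] [-0.23416213  0.39466482  0.12476976  1.84923768 -0.05992425  0.90146529
  1.0317876 ] [ 0.84680644  1.14564392 -0.69881617]
```

View pics/w1.png

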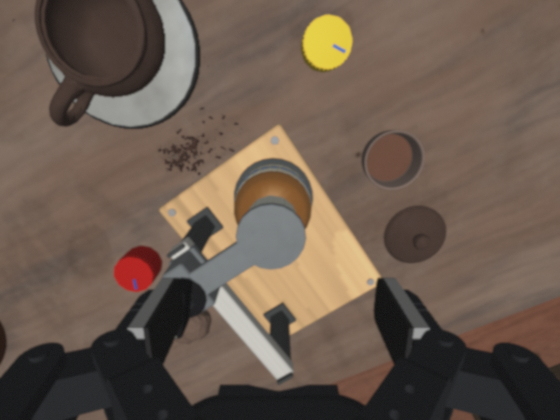

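The white disc top is at (271,236). The knob is hidden behind the left finger at about (190,300), so I'm moving over it.

Request:
send_rows(deltas=[{"delta_rot": [0, 0, 0], "xyz": [1.2, -3.8, 0], "hand": 8.5}, {"delta_rot": [0, 0, 0], "xyz": [1.2, -3.8, 0], "hand": 8.5}, {"delta_rot": [0, 0, 0], "xyz": [1.2, -3.8, 0], "hand": 8.5}, {"delta_rot": [0, 0, 0], "xyz": [0, 0, 0], "hand": 8.5}, {"delta_rot": [0, 0, 0], "xyz": [0, 0, 0], "hand": 8.5}])

```text
clock: 2.0
ee_pos: [0.5474, -0.0642, 0.3385]
tcp_rot: [-0.001, 0.224, 0.975, 0.0]
contact_force: [0.0, 1.8, 0.3]
grip_width: 0.0849
```

```bash
python3 -c "
from h import *
i,im=grab('wrist','w2');s=r.state();print(s['clock'],s['ee_pos'],s['tcp_rot'],s['joints'],s['contact_force'])
cv2.imwrite('pics/w2c.png',cv2.resize(im[150:400,130:430],None,fx=2.4,fy=2.4,interpolation=cv2.INTER_CUBIC))
im=cv2.imread('pics/w1.png');cv2.imwrite('pics/w1c.png',cv2.resize(im[110:360,130:430],None,fx=2.4,fy=2.4,interpolation=cv2.INTER_CUBIC))"
```

```text
2.05 [ 0.5472821  -0.06298977  0.33855289] [-7.60833413e-04  2.23011849e-01  9.74815190e-01  6.94406915e-04] [-0.02997603  0.44956189  0.13875263  1.75547867 -0.07627828  0.94303703
  1.26106979] [-0.76778565  0.5342243   0.62526012]
```

View pics/w2c.png

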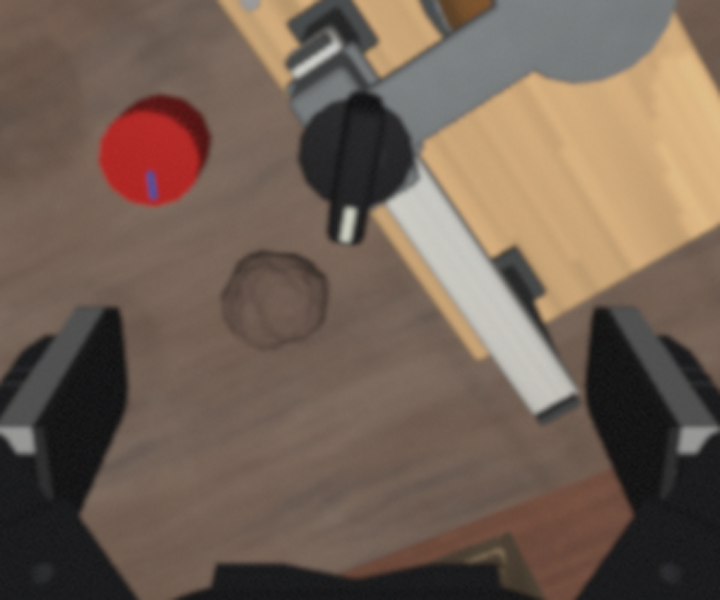

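View pics/w1c.png

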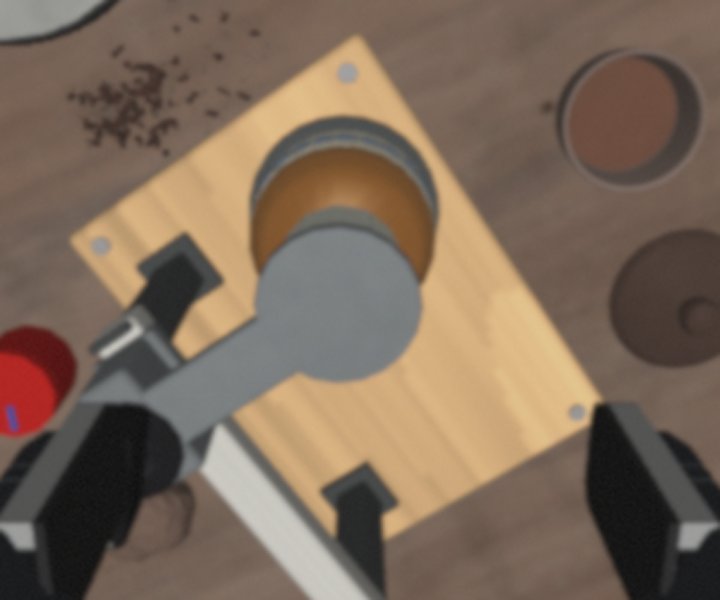

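In the crop w2c the bar's top runs from (366,97) to (346,240), with the collar at (357,152). In w1c the disc centre is at (339,304).

```bash
python3 - <<'E'
from h import *
np.set_printoptions(precision=4,suppress=True)
w1=np.load("pics/w1.npz");w2=np.load("pics/w2.npz")
s=cams.camera_info("scene");d=cams.camera_info("side")
W1=lambda u,v:(w1,(130+u/2.4,110+v/2.4));W2=lambda u,v:(w2,(130+u/2.4,150+v/2.4))
S=lambda u,v:(s,(215+u/5,165+v/5)); D=lambda u,v:(d,(235+u/4.6,195+v/4.6))
print("disc",*tri([W1(339,304),S(397,178),D(194,90)]),onz(*W1(339,304),.146))
print("knobtop",*tri([W2(356,168),S(541,62),D(283,140)]),onz(*W2(356,168),.184))
a=onz(*W2(366,97),.184);b=onz(*W2(346,240),.184);print(a,b,np.degrees(np.arctan2(*(b-a)[1::-1])),np.linalg.norm(b-a))
# rail direction, top z .112 edges
a=onz(*W2(388,205),.112);b=onz(*W2(540,418),.112);print("rail",np.degrees(np.arctan2(*(b-a)[1::-1])))
a=onz(*W2(425,150),.112);b=onz(*W2(578,392),.112);print("rail",np.degrees(np.arctan2(*(b-a)[1::-1])))
a=onz(*W1(357,37),.012);b=onz(*W1(600,403),.012);print("board",np.degrees(np.arctan2(*(b-a)[1::-1])),a,b)
a=onz(*W1(357,37),.012);b=onz(*W1(72,240),.012);print("board",np.degrees(np.arctan2(*(b-a)[1::-1]))+90,b)
E
```

```text
disc [0.5359 0.0239 0.1416] [0.0016 0.0019 0.0006] [0.5346 0.0264 0.146 ]
knobtop [ 0.5478 -0.0648  0.1817] [0.003  0.002  0.0021] [ 0.545 -0.062  0.184]
[ 0.5268 -0.05    0.184 ] [ 0.5647 -0.0749  0.184 ] -33.40300471434998 0.04538117457272389
rail 8.230840676969454
rail 6.296956549694543
board 8.065789875401983 [0.4627 0.069  0.012 ] [0.6991 0.1026 0.012 ]
board 8.195029807478633 [ 0.4883 -0.109   0.012 ]
```

The bar lies at -33.4° (clamp about 0.06 rad) and the knob is at (0.5465, -0.063). I'll turn -7.6° and go down so the fingertips sit at about z 0.163.

Request:
send_rows(deltas=[{"delta_rot": [0, 0, -3.8], "xyz": [-0.1, 0, -2.6], "hand": 6}, {"delta_rot": [0, 0, -3.8], "xyz": [0, 0, -2.6], "hand": 5}, {"delta_rot": [0, 0, 0], "xyz": [0, 0, -2.5], "hand": 4}, {"delta_rot": [0, 0, 0], "xyz": [0, 0, -1.5], "hand": 4}, {"delta_rot": [0, 0, 0], "xyz": [0, 0, 0], "hand": 4}])

```text
clock: 2.55
ee_pos: [0.5451, -0.0621, 0.2449]
tcp_rot: [-0.003, 0.286, 0.958, 0.0]
contact_force: [-0.3, 1.0, 0.4]
grip_width: 0.0401
```

```bash
python3 -c "
from h import *
i,im=grab('wrist','w3');s=r.state();print(s['clock'],s['ee_pos'],s['tcp_rot'],s['grip_width'],s['contact_force'])
cv2.imwrite('pics/w3c.png',cv2.resize(im[120:420,100:450],None,fx=2,fy=2,interpolation=cv2.INTER_CUBIC))"
```

```text
2.6 [ 0.54604584 -0.06266346  0.24628495] [-1.34433644e-03  2.86541384e-01  9.58066876e-01  2.99495225e-04] 0.040089017466283766 [-0.49028777 -0.08546961 -0.2489843 ]
```

View pics/w3c.png

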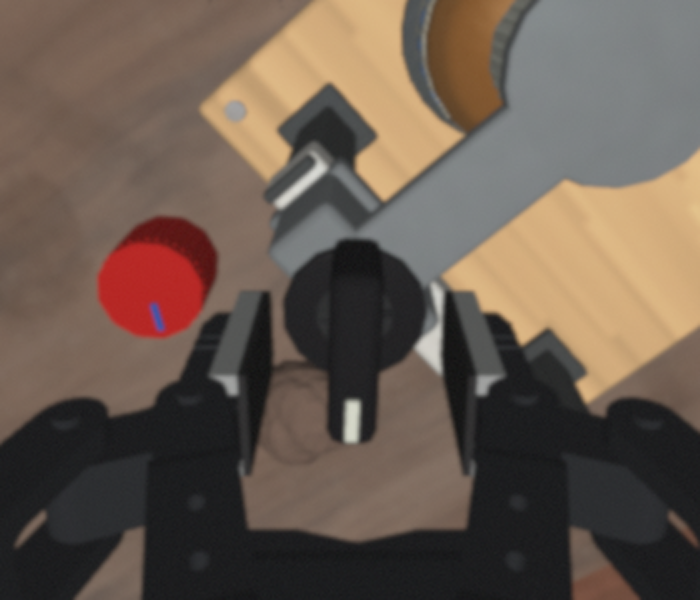

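The bar (354,340) is centred between the pads and lined up with them. Lowering 1 cm and closing.

Request:
send_rows(deltas=[{"delta_rot": [0, 0, 0], "xyz": [0, 0, -1.0], "hand": 3}, {"delta_rot": [0, 0, 0], "xyz": [0, 0, 0], "hand": 0.8}, {"delta_rot": [0, 0, 0], "xyz": [0, 0, 0], "hand": 0.8}, {"delta_rot": [0, 0, 0], "xyz": [0, 0, 0], "hand": 0.8}, {"delta_rot": [0, 0, 0], "xyz": [0, 0, 0], "hand": 0.8}], force=40)

```text
clock: 3.1
ee_pos: [0.5467, -0.0642, 0.2371]
tcp_rot: [-0.0, 0.288, 0.958, 0.001]
contact_force: [0.0, 2.7, -1.3]
grip_width: 0.011
```

Gripped (width 11 mm). Turning counter-clockwise.

Request:
send_rows(deltas=[{"delta_rot": [0, 0, 7], "xyz": [0, 0, 0], "hand": 0.8}, {"delta_rot": [0, 0, 7], "xyz": [0, 0, 0], "hand": 0.8}, {"delta_rot": [0, 0, 7], "xyz": [0, 0, 0], "hand": 0.8}, {"delta_rot": [0, 0, 7], "xyz": [0, 0, 0], "hand": 0.8}, {"delta_rot": [0, 0, 7], "xyz": [0, 0, 0], "hand": 0.8}])

```text
clock: 3.6
ee_pos: [0.5464, -0.0653, 0.2371]
tcp_rot: [-0.0, -0.016, 1.0, -0.0]
contact_force: [-1.1, 1.3, -2.1]
grip_width: 0.0106
```

Request:
send_rows(deltas=[{"delta_rot": [0, 0, 7], "xyz": [0, 0, 0], "hand": 0.8}, {"delta_rot": [0, 0, 7], "xyz": [0, 0, 0], "hand": 0.8}, {"delta_rot": [0, 0, 7], "xyz": [0, 0, 0], "hand": 0.8}, {"delta_rot": [0, 0, 7], "xyz": [0, 0, 0], "hand": 0.8}, {"delta_rot": [0, 0, 7], "xyz": [0, 0, 0], "hand": 0.8}])

```text
clock: 4.1
ee_pos: [0.5468, -0.0662, 0.2371]
tcp_rot: [0.0, -0.315, 0.949, -0.001]
contact_force: [0.6, -0.5, -3.1]
grip_width: 0.0111
```

Request:
send_rows(deltas=[{"delta_rot": [0, 0, 3], "xyz": [0, 0, 0], "hand": 0.8}, {"delta_rot": [0, 0, 1], "xyz": [0, 0, 0], "hand": 0.8}, {"delta_rot": [0, 0, 0], "xyz": [0, 0, 0], "hand": 0.8}])

```text
clock: 4.4
ee_pos: [0.5469, -0.0663, 0.2371]
tcp_rot: [0.0, -0.345, 0.938, -0.001]
contact_force: [1.2, -2.7, -1.7]
grip_width: 0.0107
```

```bash
python3 -c "
from h import *
i,im=grab('scene','s4');i,im2=grab('wrist','w4');s=r.state();print(s['clock'],s['ee_pos'],s['tcp_rot'],s['grip_width'],s['contact_force'],s['wrist_torque'],s['joints'])
q=s['tcp_rot'];y=R.from_quat(q,scalar_first=True).apply([0,1,0]);print(np.degrees(np.arctan2(y[1],y[0])))
cv2.imwrite('pics/s4c.png',cv2.resize(im[140:260,230:390],None,fx=4,fy=4,interpolation=cv2.INTER_CUBIC))"
```

```text
4.5 [ 0.5468742  -0.06627081  0.237054  ] [-3.07978601e-05 -3.45457543e-01  9.38433987e-01 -8.58457506e-04] 0.011071738704429967 [ 1.03871883 -3.5821743  -1.9369892 ] [-0.76030087 -0.09475578 -0.04941934] [ 0.2168973   0.58034006 -0.2231449   1.86186792  0.1877598   0.71902788
  2.16367633]
130.41950199658987
```

View pics/w4.png

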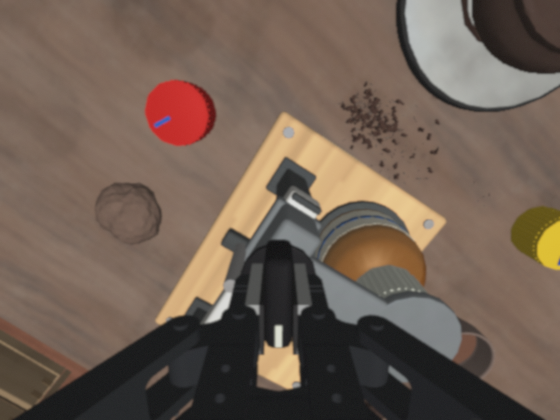

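View pics/s4c.png

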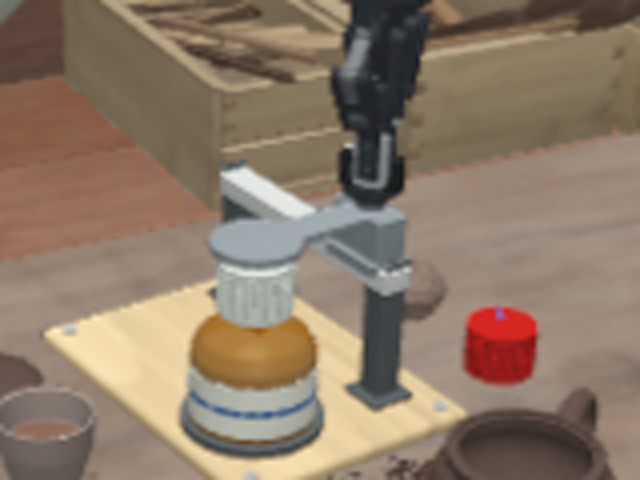

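The knob is at about 1.34 rad (bar at 40.4°) and the keeper hasn't moved. Sliding along (0.990, 0.141).

Request:
send_rows(deltas=[{"delta_rot": [0, 0, 0], "xyz": [1, 0.14, 0], "hand": 0.8}, {"delta_rot": [0, 0, 0], "xyz": [1.49, 0.21, 0], "hand": 0.8}, {"delta_rot": [0, 0, 0], "xyz": [1.49, 0.21, 0], "hand": 0.8}, {"delta_rot": [0, 0, 0], "xyz": [1.49, 0.21, 0], "hand": 0.8}, {"delta_rot": [0, 0, 0], "xyz": [1.49, 0.21, 0], "hand": 0.8}])

```text
clock: 5.0
ee_pos: [0.6172, -0.0563, 0.2371]
tcp_rot: [-0.001, -0.346, 0.938, -0.001]
contact_force: [-1.9, -4.4, 1.1]
grip_width: 0.0107
```

Request:
send_rows(deltas=[{"delta_rot": [0, 0, 0], "xyz": [1.49, 0.21, 0], "hand": 0.8}, {"delta_rot": [0, 0, 0], "xyz": [1.49, 0.21, 0], "hand": 0.8}, {"delta_rot": [0, 0, 0], "xyz": [1, 0.14, 0], "hand": 0.8}, {"delta_rot": [0, 0, 0], "xyz": [0.2, 0.03, 0], "hand": 0.8}, {"delta_rot": [0, 0, 0], "xyz": [0, 0, 0], "hand": 0.8}])

```text
clock: 5.5
ee_pos: [0.6565, -0.0507, 0.2371]
tcp_rot: [-0.003, -0.346, 0.938, -0.0]
contact_force: [-7.4, -4.2, 6.6]
grip_width: 0.0108
```

```bash
python3 -c "
from h import *
i,im=grab('scene','s5');i,im2=grab('wrist','w5');s=r.state();print(s['clock'],s['ee_pos'],s['tcp_rot'],s['grip_width'],s['contact_force'],s['joints'])
d=s['ee_pos']-[.5469,-.0663,.237];print(d, d[0]*.99+d[1]*.141)
cv2.imwrite('pics/s5c.png',cv2.resize(im[120:270,200:400],None,fx=4,fy=4,interpolation=cv2.INTER_CUBIC))"
```

```text
5.6 [ 0.65638863 -0.05078948  0.23703788] [-3.07582048e-03 -3.45601350e-01  9.38376348e-01 -2.75254379e-04] 0.010951788830045137 [-6.08318869 -3.89170314  7.19246504] [ 0.15801301  0.72038047 -0.21567087  1.54850522  0.18481129  0.89834914
  2.15465514]
[1.09488632e-01 1.55105218e-02 3.78835910e-05] 0.1105807295636301
```

View pics/s5c.png

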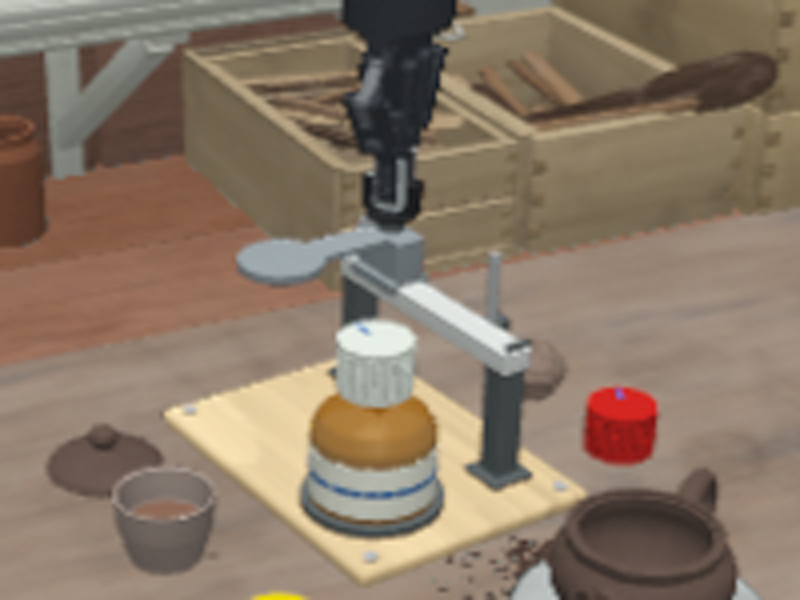

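The keeper is at the far end: it travelled 110.6 mm and now pushes against its stop. The cap is uncovered, and its blue mark shows at (363,328) in the crop. Releasing, rising and moving over the cap.

Request:
send_rows(deltas=[{"delta_rot": [0, 0, 0], "xyz": [0, 0, 0], "hand": 4}, {"delta_rot": [0, 0, 0], "xyz": [0, 0, 0], "hand": 4}, {"delta_rot": [0, 0, 0], "xyz": [0, 0, 2], "hand": 4}, {"delta_rot": [0, 0, 0], "xyz": [0, 0, 4], "hand": 6}, {"delta_rot": [0, 0, 0], "xyz": [0, 0, 2], "hand": 8.5}])

```text
clock: 6.1
ee_pos: [0.6598, -0.0481, 0.3199]
tcp_rot: [0.002, -0.347, 0.938, -0.0]
contact_force: [0.4, -0.3, 0.8]
grip_width: 0.0678
```

Request:
send_rows(deltas=[{"delta_rot": [0, 0, -7], "xyz": [-1.2, 0.7, 0], "hand": 8.5}, {"delta_rot": [0, 0, -7], "xyz": [-1.2, 0.8, 0], "hand": 8.5}, {"delta_rot": [0, 0, -7], "xyz": [-1.2, 0.7, 0], "hand": 8.5}, {"delta_rot": [0, 0, -7], "xyz": [-1.2, 0.8, 0], "hand": 8.5}, {"delta_rot": [0, 0, -7], "xyz": [-1.3, 0.7, 0], "hand": 8.5}])

```text
clock: 6.6
ee_pos: [0.5973, -0.0109, 0.317]
tcp_rot: [0.001, -0.046, 0.999, 0.001]
contact_force: [-0.7, 1.3, 0.1]
grip_width: 0.0848
```

Request:
send_rows(deltas=[{"delta_rot": [0, 0, -7], "xyz": [-1.2, 0.7, 0], "hand": 8.5}, {"delta_rot": [0, 0, -7], "xyz": [-1.2, 0.8, 0], "hand": 8.5}, {"delta_rot": [0, 0, -7], "xyz": [-1.2, 0.7, 0], "hand": 8.5}, {"delta_rot": [0, 0, -7], "xyz": [-1.3, 0.8, 0], "hand": 8.5}, {"delta_rot": [0, 0, -7], "xyz": [-1.2, 0.7, 0], "hand": 8.5}])

```text
clock: 7.1
ee_pos: [0.5362, 0.0262, 0.3171]
tcp_rot: [0.0, 0.256, 0.967, 0.001]
contact_force: [-0.6, -0.2, 0.2]
grip_width: 0.0853
```

Request:
send_rows(deltas=[{"delta_rot": [0, 0, 0], "xyz": [0, 0, 0], "hand": 8.5}, {"delta_rot": [0, 0, 0], "xyz": [0, 0, 0], "hand": 8.5}])

```text
clock: 7.3
ee_pos: [0.537, 0.0253, 0.3172]
tcp_rot: [0.001, 0.252, 0.968, 0.0]
contact_force: [0.8, 0.0, 0.6]
grip_width: 0.085
```

```bash
python3 -c "
from h import *
i,im=grab('wrist','w6');s=r.state();print(s['clock'],s['ee_pos'],s['tcp_rot'],s['grip_width'],s['contact_force'],s['joints'])
print(proj(i,[.5343,.0228,.132]))
cv2.imwrite('pics/w6c.png',cv2.resize(im[120:420,100:450],None,fx=2,fy=2,interpolation=cv2.INTER_CUBIC))
i,im=grab('scene','s6')
cv2.imwrite('pics/s6c.png',cv2.resize(im[120:270,200:400],None,fx=4,fy=4,interpolation=cv2.INTER_CUBIC))"
```

```text
7.35 [0.5371445  0.02478758 0.31712717] [7.46301598e-04 2.53091804e-01 9.67441949e-01 2.40251538e-04] 0.08503102375532771 [ 0.09391757 -0.50425379 -0.58793297] [-0.15717386  0.45168239  0.08529826  1.81849953 -0.04854402  0.87185147
  1.00984202]
[272.79949292 209.27442526]
```

View pics/w6c.png

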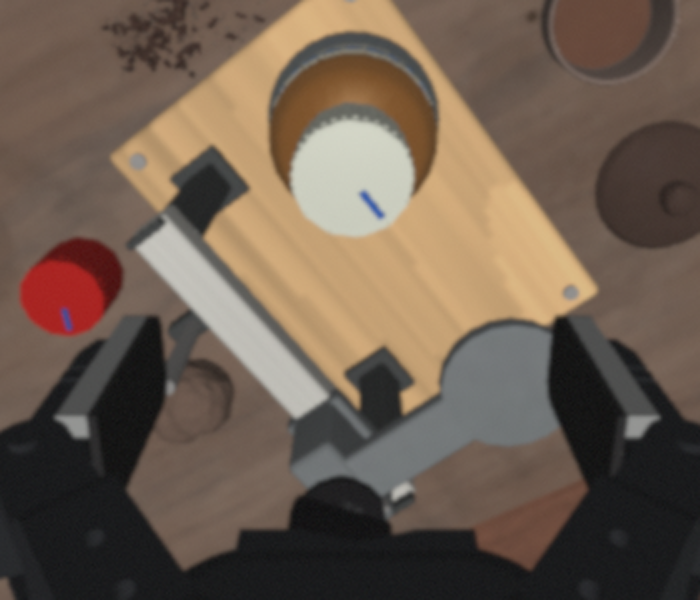

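View pics/s6c.png

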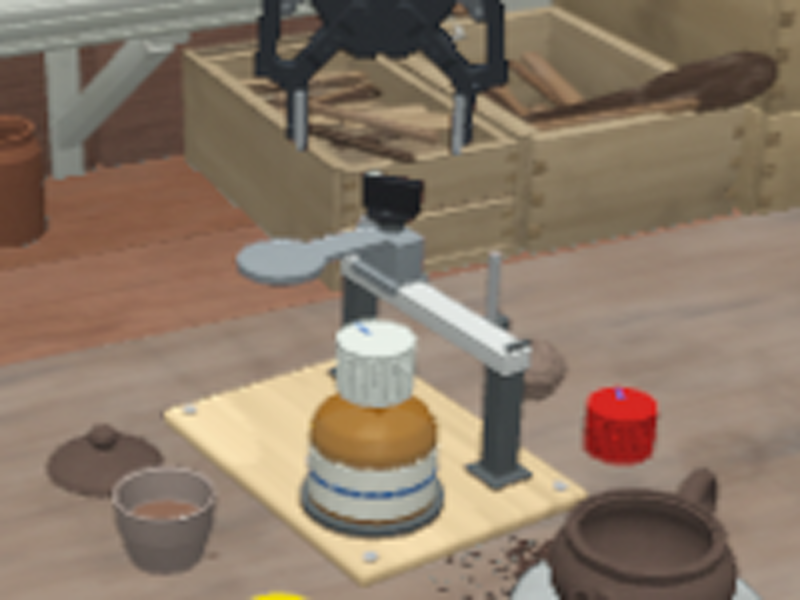

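The cap top centre is at (276.5,209) in the wrist view and (294,205) in the scene view; there's one white cap with a blue mark. The knob is still turned. Computing the cap's position.

```bash
python3 -c "
from h import *
w=np.load('pics/w6.npz');s=cams.camera_info('scene')
print(tri([(w,(276.5,209)),(s,(294,205.1))]),onz(w,(276.5,209),.132))
st=r.state();y=R.from_quat(st['tcp_rot'],scalar_first=True).apply([0,1,0]);print(y)
"
```

```text
(array([0.53587588, 0.02393031, 0.12874162]), array([0.00119587, 0.00119587])) [0.53554851 0.02550139 0.132     ]
[4.90617532e-01 8.71374804e-01 6.23624698e-04]
```

Request:
send_rows(deltas=[{"delta_rot": [0, 0, 0], "xyz": [-0.2, 0, -4], "hand": 8.5}, {"delta_rot": [0, 0, 0], "xyz": [0, 0, -4], "hand": 8.5}, {"delta_rot": [0, 0, 0], "xyz": [0, 0, -2], "hand": 8.5}, {"delta_rot": [0, 0, 0], "xyz": [0, 0, 0], "hand": 8.5}])

```text
clock: 7.8
ee_pos: [0.533, 0.0241, 0.2141]
tcp_rot: [-0.003, 0.254, 0.967, -0.001]
contact_force: [-0.0, 0.5, 0.2]
grip_width: 0.0849
```

```bash
python3 -c "
from h import *
i,im=grab('wrist','w7');s=r.state();print(s['clock'],s['ee_pos'],s['tcp_rot'],s['grip_width'],s['contact_force'])
cv2.imwrite('pics/w7c.png',cv2.resize(im[120:420,100:450],None,fx=2,fy=2,interpolation=cv2.INTER_CUBIC))"
```

```text
7.85 [0.53411781 0.0240959  0.2158843 ] [-1.09389285e-03  2.54423780e-01  9.67092130e-01 -3.95499796e-04] 0.0850284814121245 [-0.0599932  -0.35649434  0.59346811]
```

View pics/w7c.png

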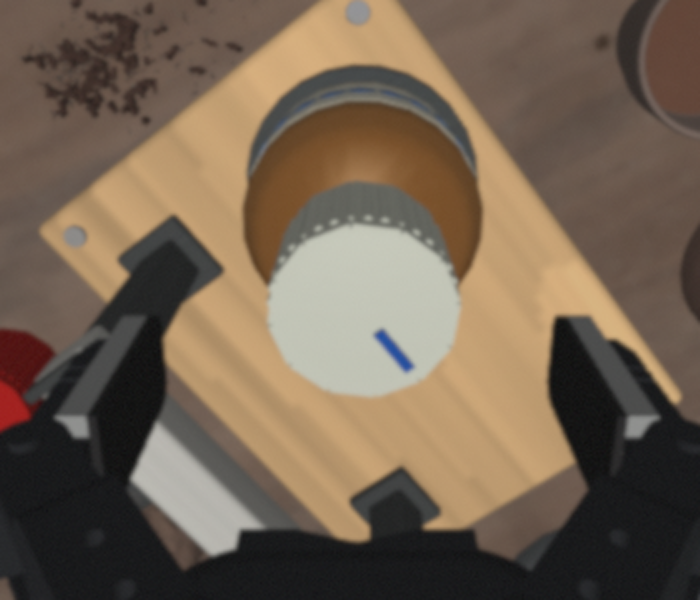

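```bash
python3 -c "
from h import *
w=np.load('pics/w7.npz')
print(onz(w,(100+364/2,120+311/2),.132))
"
```

```text
[0.53575074 0.02524905 0.132     ]
```

Request:
send_rows(deltas=[{"delta_rot": [0, 0, 0], "xyz": [0.12, 0.12, -2], "hand": 8.5}, {"delta_rot": [0, 0, 0], "xyz": [0, 0, -2], "hand": 7}, {"delta_rot": [0, 0, 0], "xyz": [0, 0, 0], "hand": 5.5}, {"delta_rot": [0, 0, 0], "xyz": [0, 0, 0], "hand": 4}, {"delta_rot": [0, 0, 0], "xyz": [0, 0, 0], "hand": 4}], force=60)

```text
clock: 8.35
ee_pos: [0.5357, 0.0252, 0.1783]
tcp_rot: [0.001, 0.255, 0.967, -0.0]
contact_force: [-2.5, -3.0, 1.8]
grip_width: 0.047
```

Request:
send_rows(deltas=[{"delta_rot": [0, 0, 0], "xyz": [0, 0, 0], "hand": 4}, {"delta_rot": [0, 0, 0], "xyz": [0, 0, 0], "hand": 4}])

```text
clock: 8.55
ee_pos: [0.5357, 0.0251, 0.1782]
tcp_rot: [0.001, 0.255, 0.967, -0.0]
contact_force: [-1.8, -2.0, 7.2]
grip_width: 0.0469
```

```bash
python3 -c "
from h import *
i,im=grab('wrist','w8');s=r.state();print(s['clock'],s['ee_pos'],s['tcp_rot'],s['grip_width'],s['contact_force'],s['wrist_torque'])
cv2.imwrite('pics/w8c.png',cv2.resize(im[120:420,100:450],None,fx=2,fy=2,interpolation=cv2.INTER_CUBIC))"
```

```text
8.6 [0.53568313 0.02512956 0.17818421] [ 7.79167871e-04  2.54797684e-01  9.66994066e-01 -9.34475525e-05] 0.04708608649080581 [-2.87085914 -2.84021539  6.56382159] [-0.67268253  0.49698349  0.03478391]
```

View pics/w8c.png

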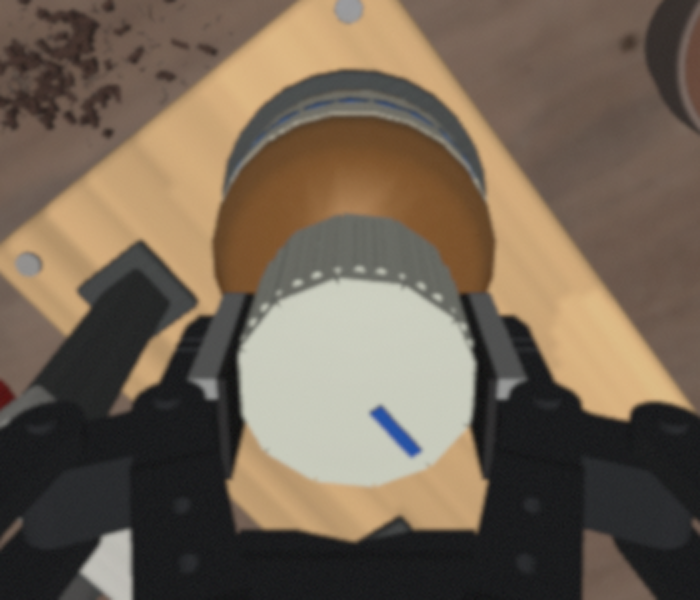

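The cap is held and centred. Pressing down.

Request:
send_rows(deltas=[{"delta_rot": [0, 0, 0], "xyz": [0, 0, -0.3], "hand": 4}, {"delta_rot": [0, 0, 0], "xyz": [0, 0, -0.3], "hand": 4}, {"delta_rot": [0, 0, 0], "xyz": [0, 0, -0.2], "hand": 4}, {"delta_rot": [0, 0, 0], "xyz": [0, 0, 0], "hand": 4}], force=80)

```text
clock: 9.0
ee_pos: [0.5357, 0.0252, 0.1704]
tcp_rot: [0.001, 0.255, 0.967, -0.0]
contact_force: [-2.7, -2.6, 8.9]
grip_width: 0.0469
```

Request:
send_rows(deltas=[{"delta_rot": [0, 0, 0], "xyz": [0, 0, -0.1], "hand": 4}, {"delta_rot": [0, 0, 4], "xyz": [0, 0, 0], "hand": 4}, {"delta_rot": [0, 0, 4], "xyz": [0, 0, 0], "hand": 4}])

```text
clock: 9.3
ee_pos: [0.5354, 0.0252, 0.1703]
tcp_rot: [0.001, 0.186, 0.983, -0.0]
contact_force: [-6.0, -2.9, 17.8]
grip_width: 0.0466
```

```bash
python3 -c "
from h import *
i,im=grab('wrist','w9');s=r.state();print(s['clock'],s['ee_pos'],s['tcp_rot'],s['grip_width'],s['contact_force'],s['wrist_torque'])
cv2.imwrite('pics/w9c.png',cv2.resize(im[120:420,100:450],None,fx=2,fy=2,interpolation=cv2.INTER_CUBIC))"
```

```text
9.35 [0.53543319 0.02516676 0.17033336] [ 6.84266194e-04  1.84230826e-01  9.82882763e-01 -9.48881478e-05] 0.04663819989300341 [-6.28543906 -2.62700031 18.53457262] [-0.71806275  1.20418183  0.03216425]
```

View pics/w9c.png

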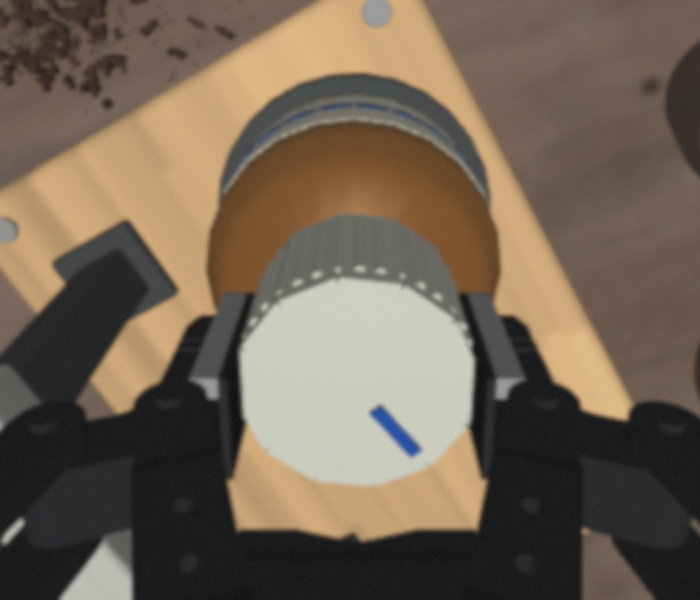

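The cap is bottomed (18 N) and turning with the gripper: the blue mark stays at (395,430) in the picture. I'll continue to about 66° in total.

Request:
send_rows(deltas=[{"delta_rot": [0, 0, 6], "xyz": [0, 0, 0], "hand": 4}, {"delta_rot": [0, 0, 6], "xyz": [0, 0, 0], "hand": 4}, {"delta_rot": [0, 0, 6], "xyz": [0, 0, 0], "hand": 4}, {"delta_rot": [0, 0, 6], "xyz": [0, 0, 0], "hand": 4}, {"delta_rot": [0, 0, 6], "xyz": [0, 0, 0], "hand": 4}])

```text
clock: 9.85
ee_pos: [0.5354, 0.0251, 0.1703]
tcp_rot: [0.001, -0.076, 0.997, -0.001]
contact_force: [-5.9, -3.2, 16.4]
grip_width: 0.0461
```

Request:
send_rows(deltas=[{"delta_rot": [0, 0, 6], "xyz": [0, 0, 0], "hand": 4}, {"delta_rot": [0, 0, 6], "xyz": [0, 0, 0], "hand": 4}, {"delta_rot": [0, 0, 6], "xyz": [0, 0, 0], "hand": 4}, {"delta_rot": [0, 0, 6], "xyz": [0, 0, 0], "hand": 4}, {"delta_rot": [0, 0, 5], "xyz": [0, 0, 0], "hand": 4}])

```text
clock: 10.35
ee_pos: [0.5355, 0.0251, 0.1703]
tcp_rot: [0.0, -0.323, 0.947, -0.001]
contact_force: [-5.9, -3.9, 17.2]
grip_width: 0.0465
```

```bash
python3 -c "
from h import *
i,im=grab('wrist','w10');s=r.state();print(s['clock'],s['ee_pos'],s['tcp_rot'],s['grip_width'],s['contact_force'],s['wrist_torque'],s['joints'][6])
y=R.from_quat(s['tcp_rot'],scalar_first=True).apply([0,1,0]);print(np.degrees(np.arctan2(y[1],y[0])))
cv2.imwrite('pics/w10c.png',cv2.resize(im[120:420,100:450],None,fx=2,fy=2,interpolation=cv2.INTER_CUBIC))"
```

```text
10.4 [0.53555063 0.02501317 0.17031807] [ 4.36314823e-04 -3.24292486e-01  9.45956226e-01 -1.00608553e-03] 0.046528222324676474 [-5.84605503 -2.36194576 18.2320642 ] [-0.70804951  1.08640068  0.09487792] 1.8285649152687014
127.84544476730552
```

View pics/w10c.png

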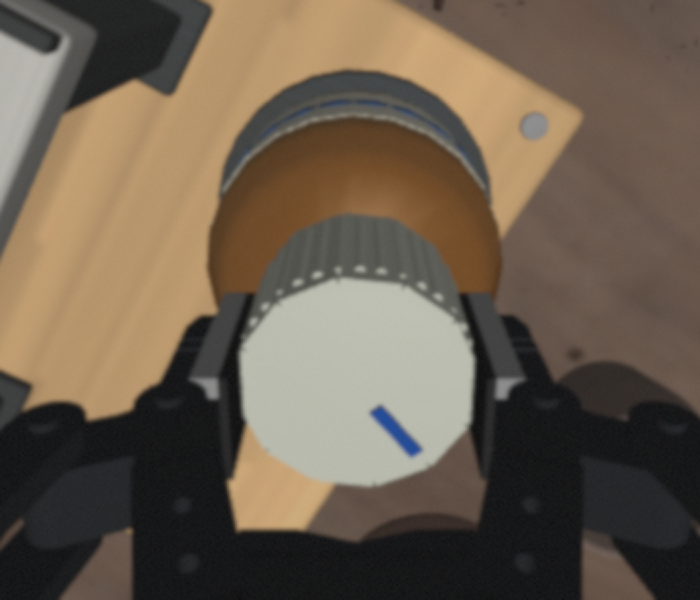

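Turned 67.4° (1.18 rad), and the cap followed without slipping. Lifting slowly at first.

Request:
send_rows(deltas=[{"delta_rot": [0, 0, 0], "xyz": [0, 0, 0.5], "hand": 4}, {"delta_rot": [0, 0, 0], "xyz": [0, 0, 0.5], "hand": 4}, {"delta_rot": [0, 0, 0], "xyz": [0, 0, 0.6], "hand": 4}, {"delta_rot": [0, 0, 0], "xyz": [0, 0, 0.6], "hand": 4}, {"delta_rot": [0, 0, 0], "xyz": [0, 0, 0], "hand": 4}])

```text
clock: 10.9
ee_pos: [0.5356, 0.0258, 0.1907]
tcp_rot: [0.0, -0.322, 0.947, -0.0]
contact_force: [-1.8, -3.3, 1.1]
grip_width: 0.0464
```

No resistance to the lift. Raising the rest of the way.

Request:
send_rows(deltas=[{"delta_rot": [0, 0, 0], "xyz": [0, 0, 1.5], "hand": 4}, {"delta_rot": [0, 0, 0], "xyz": [0, 0, 2], "hand": 4}, {"delta_rot": [0, 0, 0], "xyz": [0, 0, 2], "hand": 4}, {"delta_rot": [0, 0, 0], "xyz": [0, 0, 1.5], "hand": 4}, {"delta_rot": [0, 0, 0], "xyz": [0, 0, 1], "hand": 4}])

```text
clock: 11.4
ee_pos: [0.5361, 0.0271, 0.2712]
tcp_rot: [0.001, -0.322, 0.947, 0.0]
contact_force: [-0.9, 0.2, -0.3]
grip_width: 0.0466
```

Request:
send_rows(deltas=[{"delta_rot": [0, 0, 0], "xyz": [0, 0, 0], "hand": 4}, {"delta_rot": [0, 0, 0], "xyz": [0, 0, 0], "hand": 4}, {"delta_rot": [0, 0, 0], "xyz": [0, 0, 0], "hand": 4}])

```text
clock: 11.7
ee_pos: [0.5349, 0.0259, 0.269]
tcp_rot: [-0.001, -0.322, 0.947, 0.0]
contact_force: [-0.2, -0.6, -0.3]
grip_width: 0.0466
```

```bash
python3 -c "
from h import *
i,im=grab('scene','s11');j,im2=grab('side','d11');s=r.state();print(s['clock'],s['ee_pos'],s['tcp_rot'],s['grip_width'],s['contact_force'])
a=cv2.resize(im[120:270,200:400],None,fx=2.7,fy=2.7,interpolation=cv2.INTER_CUBIC);b=cv2.resize(im2[150:320,220:390],None,fx=2.38,fy=2.38,interpolation=cv2.INTER_CUBIC)
print(a.shape,b.shape);h=min(len(a),len(b));cv2.imwrite('pics/f11.png',cv2.resize(np.hstack([a[:h],b[:h]]),None,fx=.84,fy=.84))"
```

```text
11.8 [0.53495945 0.02586757 0.26907722] [-7.20839680e-04 -3.21605177e-01  9.46873549e-01  2.70170185e-04] 0.04622272186921506 [-0.22156396  0.91353395  0.13107098]
(405, 540, 3) (405, 405, 3)
```

View pics/f11.png

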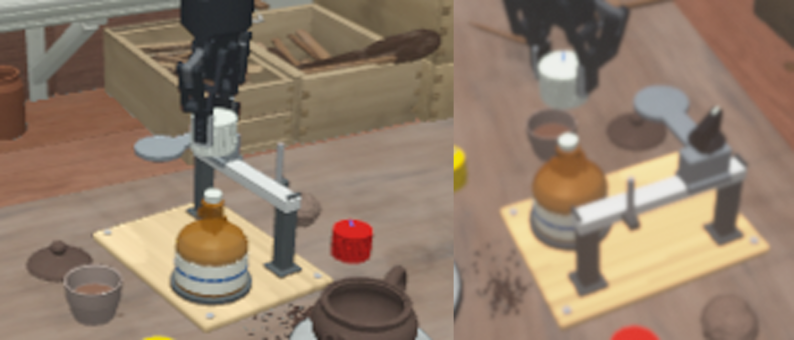

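The cap is held level above the open spout. In the scene picture it looks slightly to the right of the spout, so I'm checking where it should project.

```bash
python3 -c "
from h import *
s=cams.camera_info('scene');d=cams.camera_info('side')
f=2.7*.84
for z in(.128,.187,.223):
  u=proj(s,[.535,.025,z]);v=proj(d,[.535,.025,z]);print(z,(u-[200,120])*f,(v-[220,150])*2+[453.6,0])
for p,q in [((222,118),(563,66)),((213,195),(568,142))]:
  print(tri([(s,np.array(p)/f+[200,120]),(d,(np.array(q)-[453.6,0])/2+[220,150])]))
"
```

```text
0.128 [211.59969487 194.10392764] [566.75681631 139.24959908]
0.187 [212.83170932 145.61293421] [564.98602057  93.32489662]
0.223 [213.61305371 114.85991392] [563.82111953  63.11377038]
(array([0.53127104, 0.0184104 , 0.22186457]), array([0.00247585, 0.00247585]))
(array([0.53571632, 0.0227605 , 0.12597423]), array([0.0001039, 0.0001039]))
```

Spout and cap agree: the cap top is at 0.222, so its rim is about 58 mm above the spout, and the sideways offset is under about 6 mm. The rightward look comes from a finger hiding the cap's left side. Handing in.

```bash
python3 -c "
from h import *
print(r.state()['qd'].round(3));print(r.sign_off())"
```

```text
[-0.    -0.002 -0.001 -0.002  0.001  0.002  0.001]
the job is handed in; nothing more can be done
None
```

The bottle is open, and I handed the job in at 11.8 s (limit 48 s) with the cap still in the gripper above the spout. No verdict was reported.

- **Clamp:** I turned the knob counter-clockwise to about 1.34 rad, judging by the gripper's angle, before moving the keeper.
- **Keeper:** I slid it 110.6 mm until it pushed against its end stop.
- **Cap:** I pressed it about 8 mm to the bottom, with up to 18 N. I then twisted it 67° (1.18 rad); the blue mark turned with the gripper, so it did not slip. It lifted straight off without resistance.

**Last checks:**
- The cap's rim is about 58–59 mm above the spout. The arm's height and the two fixed cameras agree on this.
- The cap is level and at rest. The contact force was about 1 N or less, so it is touching nothing.
- The grip width is 46–47 mm, and the last pictures show the knob still turned and the keeper still at the far end.
- The cup, lid and clay lump look unmoved in the last pictures.
- **One small disagreement:** the two-camera estimate of the cap's position was 6 mm off the bottle's axis, while the gripper's own position is within about 3 mm. I trust the gripper, because a finger hides the left side of the cap in the scene view.

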